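# Load and clamp the coin-tube rack at the barber's pay desk

## Task

Open the rack's red cam lever, put every coin tube that lies on the marble into the green trough, flat and crosswise, side by side, and slide the pusher by its yellow tab until they are packed without gaps between it and the brass end wall. Then flip the lever over its centre until it snaps fully closed and clamps the pusher, and only after that turn the brass lock ring clockwise all the way, so that its orange tongue bars the lever. Leave the bottle, brush and comb where they are.

Things in the scene. Friction and masses are not known exactly. Their poses are not given: they have to be found in the camera images.
- rack: coin-tube rack fixed on the marble; place and yaw vary. Origin on the marble; at yaw 0 x points away from the robot, y left, z up. 'Rack' coordinates here are in this frame, in mm. Dark wooden base, top z 12, x -100..55, y -220..220. Steel clamp block x -23..23, y -60..-10, top z 46; the pusher's rod, 14 thick, runs along y through it at x 0, z 30, out to y -210 at pusher 0
- trough (a point): middle of the green trough floor: rack x 0, y 115, z 12. Trough from y 20 to the end wall; two brass side rails along y, inner faces at x -36 and 36, 6 thick, tops at z 20. Tubes lie with their length along x, side by side along y, centres then at z 29; held by its two ends a tube goes in if the fingertips stay above z 22
- end_wall (a point): middle of the brass end wall's inner face: rack x 0, y 210, z 29; wall 84 wide, top z 42
- pusher (a joint): slide of the aluminium pusher along rack +y to the end wall, m: 0 fully back, 0.15 at most; its front face is at rack y = 20 mm + this. Friction 1.5 N with the lever open (stays where left); clamped when closed. Starts part way along: draw it back for room. Packed it stands at about 0.190 - 0.034 x number of tubes; pushing four tubes home may take 6 N
- pusher_face (a point): centre of the pusher's front face, which touches the tubes (66 wide, z 14..48); y axis along the rack's y
- pusher_tab (a point): point in the pusher's upright yellow tab, at rack x 0, z 72; tab 20 mm wide in x, 10 thick in y, from z 46 to z 86. Pinch it across x from above to slide the pusher
- cam_lever (a joint): angle of the red-handled cam lever, rad. 0 open: points about to rack -x, towards the robot (heading 168 degrees from rack x). 1.95 closed at its stop: lies back over the rod, heading -80 degrees. Swings level, anticlockwise from above as it closes. Before about 1.65 a spring drives it to open, beyond that on to its stop; starts closed; takes about 10 N 70 mm from the pivot
- lever_pivot (a point): on the lever's upright pivot axis at mid-height of the lever: rack x 0, y -35, z 56
- lever_tip (a point): outer end of the lever, 90 mm from the pivot; lever a bar 13 mm wide, z 50 to 62; only the base plate, block and rod lie below its path
- lock_ring (a joint): angle of the captive brass lock ring, rad: 0 unlocked, 1.50 locked at its stop, growing clockwise seen from above. Turns stiffly, about 0.1 N m, stays where left; starts at 0 to 0.3
- ring_center (a point): on the ring's upright axis: rack x -60, y -175, z 76, between its two grip lugs. Ring 58 mm across, z 46..58; the lugs rise to z 84, flat outer faces 52 mm apart and 26 wide, to be gripped across from above; the line through both lugs is square to the tongue
- tongue_tip (a point): tip of the ring's orange tongue, 85 mm from the ring's axis, z 54. Unlocked it points to the -x, +y side of the rack; locked it points along the red mark on the base (heading 46 degrees), its tip beside the closed lever
- tube0: one coin tube: a stack of copper coins in a blue square frame with blue end caps, outside 62 x 34 x 34 mm, about 0.1 kg; origin at its centre, its x axis along the 62 mm length; it starts flat on the marble, on the +y side of the rack. Two to four of the five tubes are there, the others are absent (None)
- tube1: one coin tube: a stack of copper coins in a blue square frame with blue end caps, outside 62 x 34 x 34 mm, about 0.1 kg; origin at its centre, its x axis along the 62 mm length; it starts flat on the marble, on the +y side of the rack. Two to four of the five tubes are there, the others are absent (None)
- tube2: one coin tube: a stack of copper coins in a blue square frame with blue end caps, outside 62 x 34 x 34 mm, about 0.1 kg; origin at its centre, its x axis along the 62 mm length; it starts flat on the marble, on the +y side of the rack. Two to four of the five tubes are there, the others are absent (None)
- tube3: one coin tube: a stack of copper coins in a blue square frame with blue end caps, outside 62 x 34 x 34 mm, about 0.1 kg; origin at its centre, its x axis along the 62 mm length; it starts flat on the marble, on the +y side of the rack. Two to four of the five tubes are there, the others are absent (None)
- tube4: one coin tube: a stack of copper coins in a blue square frame with blue end caps, outside 62 x 34 x 34 mm, about 0.1 kg; origin at its centre, its x axis along the 62 mm length; it starts flat on the marble, on the +y side of the rack. Two to four of the five tubes are there, the others are absent (None)
- tonic: bystander: cobalt tonic bottle with a round stopper, 187 tall, beyond the rack; origin under its middle
- brush: bystander: shaving brush with chrome handle standing upright, 116 tall, beyond the rack; origin under its middle
- comb: bystander: black rubber comb 170 mm long lying flat beyond the rack; origin under its middle

How it is judged:
On the way, in this order (a step that is already met when the one before it is completed fails the run):
1. all tubes that are there lie flat in the trough, packed between end wall and pusher, the lever still open (x of tube0 in the frame of rack between -0.012 and 0.012 m and z of tube0 in the frame of rack between 0.022 and 0.035 m and y of tube0 in the frame of rack between 0 and 0.2 m and (distance between tube0 and tube1 below 0.0375 m or distance between tube0 and tube2 below 0.0375 m or distance between tube0 and tube3 below 0.0375 m or distance between tube0 and tube4 below 0.0375 m) and x of tube1 in the frame of rack between -0.012 and 0.012 m and z of tube1 in the frame of rack between 0.022 and 0.035 m and y of tube1 in the frame of rack between 0 and 0.2 m and (distance between tube1 and tube0 below 0.0375 m or distance between tube1 and tube2 below 0.0375 m or distance between tube1 and tube3 below 0.0375 m or distance between tube1 and tube4 below 0.0375 m) and x of tube2 in the frame of rack between -0.012 and 0.012 m and z of tube2 in the frame of rack between 0.022 and 0.035 m and y of tube2 in the frame of rack between 0 and 0.2 m and (distance between tube2 and tube0 below 0.0375 m or distance between tube2 and tube1 below 0.0375 m or distance between tube2 and tube3 below 0.0375 m or distance between tube2 and tube4 below 0.0375 m) and x of tube3 in the frame of rack between -0.012 and 0.012 m and z of tube3 in the frame of rack between 0.022 and 0.035 m and y of tube3 in the frame of rack between 0 and 0.2 m and (distance between tube3 and tube0 below 0.0375 m or distance between tube3 and tube1 below 0.0375 m or distance between tube3 and tube2 below 0.0375 m or distance between tube3 and tube4 below 0.0375 m) and x of tube4 in the frame of rack between -0.012 and 0.012 m and z of tube4 in the frame of rack between 0.022 and 0.035 m and y of tube4 in the frame of rack between 0 and 0.2 m and (distance between tube4 and tube0 below 0.0375 m or distance between tube4 and tube1 below 0.0375 m or distance between tube4 and tube2 below 0.0375 m or distance between tube4 and tube3 below 0.0375 m) and distance between tube0 and tube1 below 0.1065 m and distance between each of tube0, tube1 and tube2 below 0.1065 m and distance between each of tube0, tube1, tube2 and tube3 below 0.1065 m and distance between each of tube0, tube1, tube2, tube3 and tube4 below 0.1065 m and y of any of tube0, tube1, tube2, tube3, tube4 in the frame of rack above 0.1895 m and y of any of tube0, tube1, tube2, tube3, tube4 in the frame of pusher_face below 0.0205 m and value of joint cam_lever below 1.2 rad), for 0.2 s.
2. the cam lever is flipped over centre to closed (value of joint cam_lever above 1.75 rad), for 0.3 s.
3. the lock ring is turned to its stop with the lever closed (value of joint cam_lever above 1.75 rad and value of joint lock_ring above 1.38 rad), for 0.2 s.
At the end, for the whole second after the job is handed in: every tube lies flat and at rest in the trough, each within 3.5 mm of touching a neighbour, the last ones within 3.5 mm of touching the end wall and the pusher; lever closed (over 1.75 rad); lock ring locked (over 1.38 rad) (all of step 3 and x of tube0 in the frame of rack between -0.012 and 0.012 m and z of tube0 in the frame of rack between 0.022 and 0.035 m and y of tube0 in the frame of rack between 0 and 0.2 m and (distance between tube0 and tube1 below 0.0375 m or distance between tube0 and tube2 below 0.0375 m or distance between tube0 and tube3 below 0.0375 m or distance between tube0 and tube4 below 0.0375 m) and x of tube1 in the frame of rack between -0.012 and 0.012 m and z of tube1 in the frame of rack between 0.022 and 0.035 m and y of tube1 in the frame of rack between 0 and 0.2 m and (distance between tube1 and tube0 below 0.0375 m or distance between tube1 and tube2 below 0.0375 m or distance between tube1 and tube3 below 0.0375 m or distance between tube1 and tube4 below 0.0375 m) and x of tube2 in the frame of rack between -0.012 and 0.012 m and z of tube2 in the frame of rack between 0.022 and 0.035 m and y of tube2 in the frame of rack between 0 and 0.2 m and (distance between tube2 and tube0 below 0.0375 m or distance between tube2 and tube1 below 0.0375 m or distance between tube2 and tube3 below 0.0375 m or distance between tube2 and tube4 below 0.0375 m) and x of tube3 in the frame of rack between -0.012 and 0.012 m and z of tube3 in the frame of rack between 0.022 and 0.035 m and y of tube3 in the frame of rack between 0 and 0.2 m and (distance between tube3 and tube0 below 0.0375 m or distance between tube3 and tube1 below 0.0375 m or distance between tube3 and tube2 below 0.0375 m or distance between tube3 and tube4 below 0.0375 m) and x of tube4 in the frame of rack between -0.012 and 0.012 m and z of tube4 in the frame of rack between 0.022 and 0.035 m and y of tube4 in the frame of rack between 0 and 0.2 m and (distance between tube4 and tube0 below 0.0375 m or distance between tube4 and tube1 below 0.0375 m or distance between tube4 and tube2 below 0.0375 m or distance between tube4 and tube3 below 0.0375 m) and distance between tube0 and tube1 below 0.1065 m and distance between each of tube0, tube1 and tube2 below 0.1065 m and distance between each of tube0, tube1, tube2 and tube3 below 0.1065 m and distance between each of tube0, tube1, tube2, tube3 and tube4 below 0.1065 m and y of any of tube0, tube1, tube2, tube3, tube4 in the frame of rack above 0.1895 m and y of any of tube0, tube1, tube2, tube3, tube4 in the frame of pusher_face below 0.0205 m and linear speed of each of tube0, tube1, tube2, tube3, tube4 below 0.02 m/s).
It fails at once if the tonic is shifted more than 40 mm or tipped over (distance of tonic from where it was at the start of the episode above 0.04 m or angle between tonic's own z axis and vertical above 0.6 rad).
It fails at once if the brush is shifted more than 40 mm or tipped over (distance of brush from where it was at the start of the episode above 0.04 m or angle between brush's own z axis and vertical above 0.6 rad).
It fails at once if the comb is shifted more than 40 mm or tipped over (distance of comb from where it was at the start of the episode above 0.04 m or angle between comb's own z axis and vertical above 0.6 rad).
Of tube0, tube1, tube2, tube3, tube4 only 2 to 4 are there at a start; the rules pass over those that are not, and their reading is None.
At some moment in a run one of tube0, tube1, tube2, tube3, tube4 may be knocked a few centimetres aside while the robot is not near it.
Once in a run the grip may slacken for a moment while it holds something.
It also fails if it takes over 210 s, if anything falls off the work surface, if the arm or the gripper's body presses on something with over 40 N, if the wrist force passes 120 N, or if a joint passes its speed limit or range.

## Robot

A 6-joint arm with a two-finger parallel gripper is mounted at the origin on the work surface. World frame = base frame: x ahead of the robot, y to its left, z up, the work surface at z = 0. Lengths are in m, angles in rad, forces in N, time in s.
With the tool pointing down it reaches from about 0.35 to 0.775 m from the base axis. Payload 5.5 kg.
Tool frame: the origin (TCP) lies between the finger pads; the fingertips stand 8 mm ahead of it and the grasp point (between the pads) lies 11 mm behind it; z points along the fingers, y is the line along which they close (so a half turn about z gives the same grasp; the last joint's range is limited). The gripper opens to 85 mm and grips with 20 to 120 N. Pads are 22 mm wide; open, the fingers measure 114 mm over their backs; the gripper's body (76 mm by 85 mm) begins 54 mm behind the grasp point. The pads swing forward as they close: fully open they stand 13 mm farther back than shut.
Start: joints at [1.041, 0.313, 0.046, 1.304, 0, 1.431], TCP at [0.219, 0.532, 0.239] pointing down, gripper open.
Joint ranges: [-2.76, 2.76], [-0.86, 1.69], [-1.03, 1.26], [-2.2, 2.34], [-1.47, 1.5], [-3.14, 3.14]. Speed limits (rad/s): [2.57, 2.57, 3.14, 3.14, 3.14, 3.14].

## Interface

Orientations are given as a unit quaternion [w, x, y, z].
In Python, from workcell import status, vision, job gives the robot as it stands. The module is installed in compiled form; this text tells all that it offers.
- The arm moves only by the tool apply_moves, never from a script. Its argument "moves" is one flat list of numbers, 6 for each row, row after row: the shift along the world's x, y, z in units of 25 mm (1.0 is 25 mm), then the turn, a rotation vector about the world's x, y, z in rad. In form: [x, y, z, rx, ry, rz, x, y, z, rx, ry, rz, ...]. A call has 1 to 20 rows; each row is the pose to reach, as a shift and turn from the pose commanded when the call began; what a row does not reach only later rows make up. A row lasts 1/12 s, in which the tool goes at most 41.7 mm and 7.16 degrees, less where a joint would pass 70% of its speed; a pose out of reach is approached as far as the arm can. A call with a gripper value outside its range is refused whole. "claw" is the opening in per cent of the stroke, from 0 (shut) to 100 (fully open), set as the call begins (left out, the last holds). The fingers move at their own pace and stop on an object; "newtons" is the grip in N (left out, the last holds). Time passes only in rows, so rows that repeat a pose let the fingers close. It gives the time, the measured TCP pose, the force, the opening and the grip force at its end, in the units of the state.
- status.get_state(): the state, without advancing time (a new reading comes with each control period).
- vision.read_camera(name): name is "scene" or "side" or "wrist"; returns a dict with "image" (480x640x3 uint8, blue, green, red), "camera_matrix" (3x3 intrinsics, pixels), "dist_coeffs" ([k1, k2, p1, p2, k3] as OpenCV has them; the pictures are not rectified), "camera_from_world" (4x4, takes a point from world to camera coordinates). Camera axes: x right, y down, z forward; pixel columns grow to the right and rows downward; lengths in m; the calibration is good to about 2 mm. A picture is of the moment at which its call begins. There is no depth.
- job.hand_in(): hands the job in; it is judged then, once.
The state is a dict: "clock": time; "joint_pos": joint angles; "qvel": joint speeds; "tau": joint torques, N m; "tcp_pos": TCP position; "orientation": TCP orientation; "wrist_force": force on the tool from outside, world axes, zero at the start; "ft_torque": the same for the moment, N m; "finger_gap": finger opening in m; "grip_force": force on a finger pad.
Only numpy, scipy, OpenCV 4.12 (cv2) and the standard library are available. Lean on these libraries where they do the work, as an engineer would, in place of code of your own. Each camera call takes 0.05 s, during which the arm holds its last target. There are 200 camera calls.

## Working session

There is one attempt and no reset: what is moved stays moved. The work goes in short steps, Python scripts to look and compute and a tool call to move; the robot and the scene stay as the last step left them, time stands still between calls to the robot, and variables do not carry over. Pictures are saved under pics/ and viewed, at most 14 in all, crops included, and the job is handed in when it is done.

Besides the shell and the picture viewer there is one more tool, called after "Call:" in YAML: its name, and indented under it one key for each argument. apply_moves: Moves the arm, as the interface text tells. Its arguments: {"type":"object","properties":{"moves":{"type":"array","items":{"type":"number"}},"claw":{"type":"number"},"newtons":{"type":"number"}},"required":["moves"]}

```bash
mkdir -p pics; cat > h.py <<'E'
import numpy as np, cv2
from workcell import status, vision
def snap(n,f=None):
    r=vision.read_camera(n)
    if f: cv2.imwrite('pics/'+f,r['image'])
    return r
def ray(r,uv,z):
    p=cv2.undistortPoints(np.array(uv,float).reshape(-1,1,2),r['camera_matrix'],r['dist_coeffs']).reshape(-1,2)
    T=r['camera_from_world'];R=T[:3,:3];c=-R.T@T[:3,3]
    d=np.c_[p,np.ones(len(p))]@R
    return c+d*((np.broadcast_to(z,len(p))-c[2])/d[:,2])[:,None]
def proj(r,P):
    T=r['camera_from_world'];P=np.array(P,float).reshape(-1,3)
    return cv2.projectPoints(P,cv2.Rodrigues(T[:3,:3])[0],T[:3,3],r['camera_matrix'],r['dist_coeffs'])[0].reshape(-1,2)
E
python3 - <<'E'
from h import *
a=snap('scene','s0.png');b=snap('side','d0.png');c=snap('wrist','w0.png')
print(status.get_state())
for r in (a,b,c):
    T=r['camera_from_world'];print(-T[:3,:3].T@T[:3,3],T[2,:3])
E
```

```text
{'clock': 0.15, 'joint_pos': array([1.04141327e+00, 3.13832968e-01, 4.52491374e-02, 1.30361256e+00,
       1.91107029e-05, 1.43120295e+00]), 'qvel': array([ 0.00053423, -0.00205718,  0.00232823,  0.00037837,  0.00142184,
       -0.00059128]), 'tau': array([ 2.35151478e-03, -4.81065810e+01,  2.98815429e+01,  1.38762582e-02,
       -8.33683953e-05, -1.48868122e-05]), 'tcp_pos': array([0.21830716, 0.53154474, 0.23861459]), 'orientation': array([-2.38835577e-04,  1.93663326e-01,  9.81067799e-01, -6.58096065e-04]), 'wrist_force': array([ 0.4419369 , -0.51843792, -0.08637062]), 'ft_torque': array([ 0.00541367, -0.00894659, -0.05445836]), 'grip_force': 0.0, 'finger_gap': 0.08500425243195117}
[ 1.27904303 -0.24195245  0.84164921] [-0.65553529  0.28340702 -0.69996711]
[ 0.06302427 -0.49060965  0.70623191] [ 0.54144134  0.55597179 -0.63066365]
[0.14788119 0.56050432 0.3732259 ] [ 0.27623497 -0.11601268 -0.95406252]
```

View pics/s0.png

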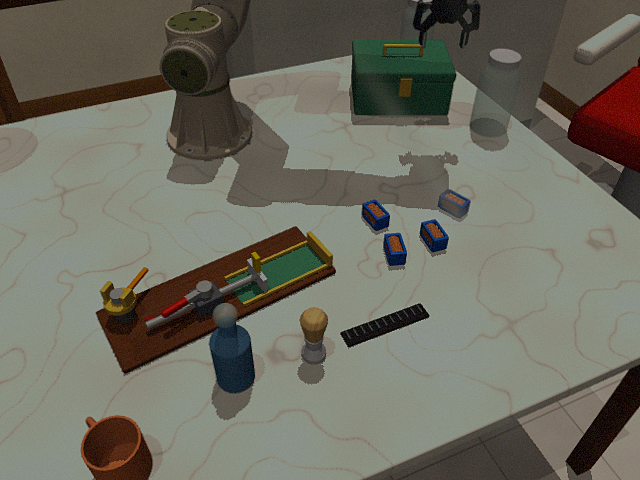

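View pics/d0.png

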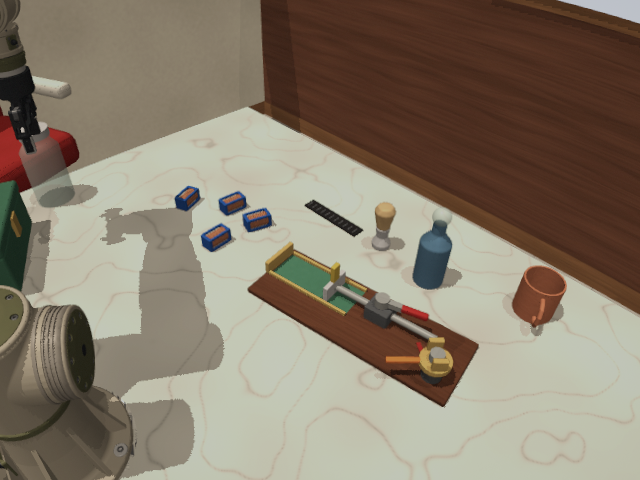

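The scene view shows four tubes, at about (375,215), (454,203), (395,249) and (433,236), and the rack with the lever closed over the rod. The side view matches. Next I fit the poses.

```bash
cat >> h.py <<'E'
from scipy.optimize import least_squares, minimize
def rackw(p,P):
    P=np.array(P,float).reshape(-1,3)/1000;c,s=np.cos(p[2]),np.sin(p[2])
    return np.c_[p[0]+c*P[:,0]-s*P[:,1],p[1]+s*P[:,0]+c*P[:,1],P[:,2]]
def bluehulls(r,amin=60):
    h=cv2.cvtColor(r['image'],cv2.COLOR_BGR2HSV)
    m=cv2.inRange(h,(108,110,30),(130,255,255))
    m=cv2.morphologyEx(m,cv2.MORPH_CLOSE,np.ones((3,3)))
    cs,_=cv2.findContours(m,cv2.RETR_EXTERNAL,cv2.CHAIN_APPROX_NONE)
    return [cv2.convexHull(c) for c in cs if cv2.contourArea(c)>amin]
def boxpts(q,z0=0.0):
    c,s=np.cos(q[2]),np.sin(q[2])
    return np.array([[q[0]+c*a-s*b,q[1]+s*a+c*b,z] for a in(-.031,.031) for b in(-.017,.017) for z in(z0,z0+.034)])
def fitbox(obs,q0,z0=0.0):
    def cost(q):
        e=0
        for r,h in obs:
            o=h.reshape(-1,2).min(0)-12;S=8
            hp=cv2.convexHull(proj(r,boxpts(q,z0)).astype(np.float32)).reshape(-1,2)
            n=tuple(((h.reshape(-1,2).max(0)+12-o)*S).astype(int))[::-1]
            A=np.zeros(n,np.uint8);B=A.copy()
            cv2.fillPoly(A,[((h.reshape(-1,2)-o)*S).astype(int)],1);cv2.fillPoly(B,[((hp-o)*S).astype(int)],1)
            e+=1-(A&B).sum()/(A|B).sum()
        return e
    best=None
    for y in np.arange(0,np.pi,np.pi/6):
        x=minimize(cost,[*q0,y],method='Nelder-Mead',options=dict(initial_simplex=np.array([[*q0,y],[q0[0]+.01,q0[1],y],[q0[0],q0[1]+.01,y],[*q0,y+.3]]),xatol=2e-4,fatol=1e-3))
        if best is None or x.fun<best.fun:best=x
    return best
E
python3 - <<'E'
from h import *
a=snap('scene');b=snap('side')
ha=bluehulls(a);hb=bluehulls(b)
cen=lambda r,hs:[ray(r,h.reshape(-1,2).mean(0),.017)[0,:2] for h in hs]
ca,cb=cen(a,ha),cen(b,hb)
for h,c in zip(ha,ca):
    d=[np.linalg.norm(c-x) for x in cb];j=int(np.argmin(d))
    if d[j]>.03: print('nomatch',c);continue
    f=fitbox([(a,h),(b,hb[j])],(c+cb[j])/2);print(f.x.round(4),round(f.fun,3))
C=[(-100,220,12),(55,220,12),(-100,-220,12)]
D=[(-100,220,12),(55,-220,12),(-100,-220,12)]
def res(p): return np.r_[(proj(a,rackw(p,C))-[(299,228),(334,269),(97,317)]).ravel(),(proj(b,rackw(p,D))-[(249,289),(477,345),(443,398)]).ravel()]
s=least_squares(res,[.6,0,0]);print(s.x,s.fun.round(1))
p=s.x;cl=(0,255,255)
a,b=a['image'],b['image']
E
```

```text
[ 0.581   0.2342 -0.3478] 0.237
[0.576  0.3302 2.9661] 0.25
[0.4707 0.2465 0.0027] 0.235
[ 0.5690595  -0.12203118  0.17569735] [-2.3 -2.2  3.8  1.1 -1.9 -4.  -1.8 -2.9  2.4 -4.6  1.9  3. ]
```

Call:
apply_moves:
  moves: [13.6,-25,2.4,0,0,-1,13.6,-25,2.4,0,0,-1,13.6,-25,2.4,0,0,-1,13.6,-25,2.4,0,0,-1,13.6,-25,2.4,0,0,-1,13.6,-25,2.4,0,0,-1,13.6,-25,2.4,0,0,-1,13.6,-25,2.4,0,0,-1,13.6,-25,2.4,0,0,-1,13.6,-25,2.4,0,0,-1,13.6,-25,2.4,0,0,-1,13.6,-25,2.4,0,0,-1,13.6,-25,2.4,0,0,-1,13.6,-25,2.4,0,0,-1,13.6,-25,2.4,0,0,-1,13.6,-25,2.4,0,0,-1,13.6,-25,2.4,0,0,-1,13.6,-25,2.4,0,0,-1,13.6,-25,2.4,0,0,-1]
  claw: 0
  newtons: 40

```text
clock: 1.83
tcp_pos: [0.5594, -0.0957, 0.2984]
orientation: [-0.0, 0.642, 0.767, -0.0]
wrist_force: [-0.4, -0.3, -0.8]
finger_gap: 0.0002
grip_force: 0.0
```

```bash
python3 - <<'E'
from h import *
w=snap('wrist');print(status.get_state()['tcp_pos'])
im=w['image'].copy();p=[.569,-.122,.1757]
P=[(-100,220,12),(55,220,12),(55,-220,12),(-100,-220,12),(0,-35,62),(-23,-60,46),(23,-60,46),(23,-10,46),(-23,-10,46),(-42,210,42),(42,210,42),(-36,20,20),(36,20,20)]
for u in proj(w,rackw(p,P)):
    if abs(u).max()<1500: cv2.circle(im,tuple(int(v) for v in u),3,(0,255,0),-1)
cv2.imwrite('pics/w1.png',im)
E
```

```text
[ 0.55847411 -0.09390196  0.29855496]
```

View pics/w1.png

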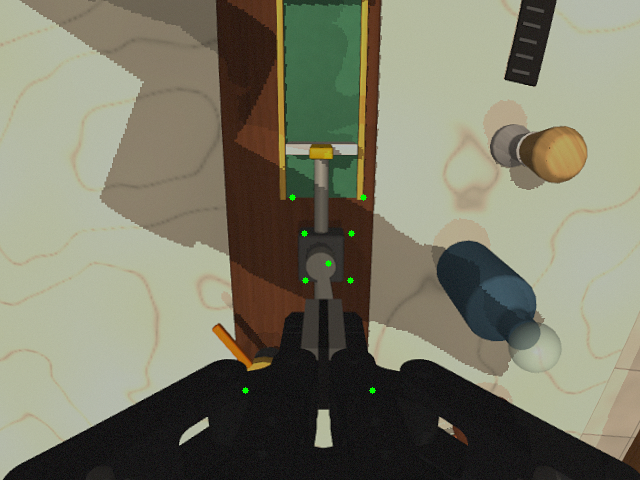

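The wrist view shows the rack about 7 px left of my overlay: block corners near (300,234) and (343,234), rail ends (283,199) and (363,199), pivot (320,267). I'll refit from these points.

```bash
python3 - <<'E'
from h import *
w=snap('wrist')
P=[(-39,20,20),(39,20,20),(-23,-10,46),(23,-10,46),(0,-35,62)]
U=[(283,199),(363,199),(300,234),(343,234),(320,267)]
def ln(p,x,z,u):
    q=proj(w,rackw(p,[(x,-90,z),(x,180,z)]));d=q[1]-q[0];n=np.array([-d[1],d[0]])/np.linalg.norm(d)
    return (np.array(u)-q[0])@n
def res(p): return np.r_[(proj(w,rackw(p,P))-U).ravel(),[ln(p,-100,12,u) for u in((218,0),(236,358))],[ln(p,55,12,u) for u in((381,0),(368,358))]]
s=least_squares(res,[.569,-.122,.1757]);p=s.x;print(p,s.fun.round(1))
print(rackw(p,[(0,-35,56),(0,115,12),(-60,-175,76)]).round(4))
yf=ray(w,[(285,146),(357,147)],.048); c,s_=np.cos(p[2]),np.sin(p[2])
print('pusher face y',[(-(q[0]-p[0])*s_+(q[1]-p[1])*c) for q in yf])
for a in (-80,-60,-40): print(a,rackw(p,[(70*np.cos(np.radians(a)),-35+70*np.sin(np.radians(a)),56)]))
E
```

```text
[ 0.56228328 -0.12268911  0.17038506] [ 0.6 -0.1 -2.5  0.5 -1.8  0.7  2.4  1.1  1.5 -2.3  2.1  0.6 -2.1 -0.2]
[[ 0.5682 -0.1572  0.056 ]
 [ 0.5428 -0.0094  0.012 ]
 [ 0.5328 -0.3053  0.076 ]]
pusher face y [np.float64(0.07504078117432561), np.float64(0.07464174174798942)]
-80 [[ 0.59188631 -0.22305952  0.056     ]]
-60 [[ 0.61299027 -0.21099158  0.056     ]]
-40 [[ 0.62869403 -0.19243345  0.056     ]]
```

Call:
apply_moves:
  moves: [2.44,-4.8,-5.6,0,0,0,2.44,-4.8,-5.6,0,0,0,2.44,-4.8,-5.6,0,0,0,2.44,-4.8,-5.6,0,0,0,2.44,-4.8,-5.6,0,0,0,2.44,-4.8,-8,0,0,0,2.44,-4.8,-9.8,0,0,0,2.44,-4.8,-9.8,0,0,0,2,-4.9,-9.8,0,0,0,1.6,-4.98,-9.8,0,0,0,1.3,-5.1,-9.8,0,0,0,0.92,-5.2,-9.8,0,0,0,0.6,-5.25,-9.8,0,0,0,0.24,-5.28,-9.8,0,0,0,-0.3,-5.2,-9.8,0,0,0,-0.72,-5.08,-9.8,0,0,0,-0.72,-5.08,-9.8,0,0,0]

```text
clock: 3.35
tcp_pos: [0.5379, -0.2194, 0.0549]
orientation: [-0.001, 0.64, 0.768, -0.001]
wrist_force: [0.2, 0.5, -0.2]
finger_gap: -0.0002
grip_force: 0.0
```

Call:
apply_moves:
  moves: [0,0,2,0,0,0,0,0,4,0,0,0,0.8,5.2,8,0,0,0,0.8,5.2,9.8,0,0,0,0.8,5.2,9.8,0,0,0,0.8,5.2,9.8,0,0,0,0.8,5.2,9.8,0,0,0]
  claw: 60

```text
clock: 3.93
tcp_pos: [0.5595, -0.0895, 0.3007]
orientation: [0.0, 0.64, 0.768, -0.0]
wrist_force: [2.2, 0.5, -1.1]
finger_gap: 0.0511
grip_force: 0.0
```

```bash
python3 - <<'E'
from h import *
w=snap('wrist','w2.png');print(status.get_state()['tcp_pos'],status.get_state()['clock'])
E
```

```text
[ 0.56195534 -0.08613216  0.30809439] 3.9833
```

View pics/w2.png

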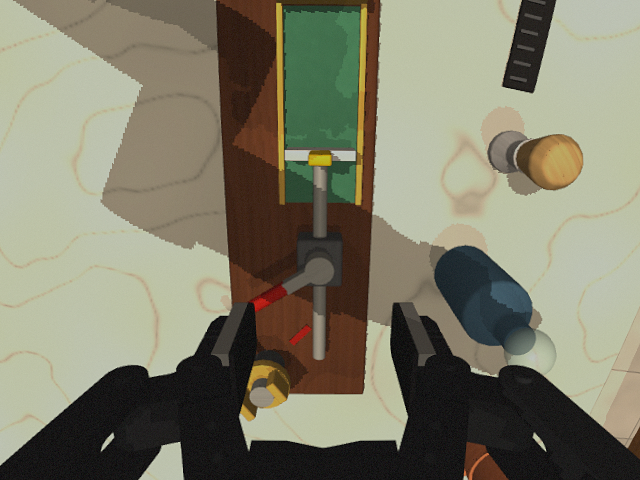

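The lever is off centre, pointing to about (250,305), and the pusher tab is at about (320,157). I'll measure both again from a settled frame.

```bash
cat >> h.py <<'E'
RP=[.5623,-.1227,.1704]
def torack(q,p=RP):
    q=np.atleast_2d(q);c,s=np.cos(p[2]),np.sin(p[2]);d=q[:,:2]-p[:2]
    return np.c_[d[:,0]*c+d[:,1]*s,-d[:,0]*s+d[:,1]*c]*1000
def blob(r,lo,hi,box=None,amin=20):
    m=cv2.inRange(cv2.cvtColor(r['image'],cv2.COLOR_BGR2HSV),lo,hi)
    if box: k=np.zeros_like(m);k[box[1]:box[3],box[0]:box[2]]=255;m&=k
    n,l,st,c=cv2.connectedComponentsWithStats(m)
    return [(c[i],st[i]) for i in range(1,n) if st[i][4]>amin]
E
python3 - <<'E'
from h import *
w=snap('wrist')
for c,s in blob(w,(22,180,120),(34,255,255),(295,120,345,200)): print('tab',c,s,torack(ray(w,[c],.086)),ray(w,[c],.086))
for c,s in blob(w,(0,180,100),(6,255,255),None): print('red',c,s,torack(ray(w,[c],.062)))
E
```

```text
tab [313.32916667 161.47916667] [302 156  24  12 240] [[-0.66554414 70.60773046]] [[ 0.54967068 -0.05322774  0.086     ]]
red [264.22049689 296.64596273] [244 286  37  23 322] [[-49.67115508 -67.53557713]]
red [294.63905325 333.24852071] [284 324  22  20 169] [[ -19.40036944 -109.13501545]]
```

Call:
apply_moves:
  moves: [-0.45,1.47,-4,0,0,0,-0.45,1.47,-4,0,0,0,-0.45,1.47,-4,0,0,0,-0.45,1.47,-7,0,0,0,-0.45,1.47,-7,0,0,0,-0.45,1.47,-8.2,0,0,0,-0.45,1.47,-9.1,0,0,0,-0.45,1.47,-9.1,0,0,0,-0.45,1.47,-9.1,0,0,0]

```text
clock: 4.78
tcp_pos: [0.5474, -0.0538, 0.07]
orientation: [-0.002, 0.64, 0.768, -0.001]
wrist_force: [0.2, -0.1, -0.3]
finger_gap: 0.0511
grip_force: 0.0
```

Call:
apply_moves:
  moves: [0,0,0,0,0,0,0,0,0,0,0,0,0,0,0,0,0,0,0,0,0,0,0,0,0,0,0,0,0,0,0.1,-0.5,0,0,0,0,0.2,-1,0,0,0,0,0.26,-1.5,0,0,0,0,0.34,-1.95,0,0,0,0,0.37,-2.14,0,0,0,0,0.37,-2.14,0,0,0,0,0.37,-2.14,0,0,0,0]
  claw: 0
  newtons: 30

```text
clock: 5.78
tcp_pos: [0.5594, -0.1088, 0.0734]
orientation: [0.002, 0.641, 0.768, -0.0]
wrist_force: [-2.9, -1.4, 6.1]
finger_gap: 0.0192
grip_force: 29.8
```

Call:
apply_moves:
  moves: [0,0,0,0,0,0,0,0,0,0,0,0,0,0,0,0,0,0,0,0,2,0,0,0,0,0,4,0,0,0,-1.2,12.3,9.1,0,0,0,-1.2,12.3,9.1,0,0,0,-1.2,12.3,9.1,0,0,0,-1.2,12.3,9.1,0,0,0,-1.2,12.3,9.1,0,0,0,-1.2,12.3,9.1,0,0,0,-1.2,12.3,9.1,0,0,0,-1.2,12.3,9.1,0,0,0,-1.2,12.3,9.1,0,0,0,-1.2,12.3,9.1,0,0,0,-1.2,12.3,9.1,0,0,0,-1.2,12.3,9.1,0,0,0,-1.2,12.3,9.1,0,0,0]
  claw: 100
  newtons: 60

```text
clock: 7.28
tcp_pos: [0.5283, 0.1987, 0.2976]
orientation: [-0.0, 0.641, 0.767, -0.001]
wrist_force: [0.1, 0.2, -0.1]
finger_gap: 0.0851
grip_force: 0.0
```

```bash
cat >> h.py <<'E'
def tubes(show=None):
    w=snap('wrist',show);out=[]
    for h in bluehulls(w,250):
        g=h.reshape(-1,2)
        if g[:,0].min()<2 or g[:,1].min()<2 or g[:,0].max()>637 or g[:,1].max()>477: print('edge');continue
        c=ray(w,[g.mean(0)],.017)[0,:2]
        f=fitbox([(w,h)],c);out.append(f.x);print(f.x.round(4),'deg',round(np.degrees(f.x[2])%180,1),'err',round(f.fun,3),'px',g.mean(0).round())
    print(status.get_state()['clock'],status.get_state()['tcp_pos'])
    return out
E
python3 - <<'E'
from h import *
tubes('w3.png'); d=snap('side')
for c,s in blob(d,(0,180,80),(6,255,255),(250,230,520,420)): print('red',c,s,torack(ray(d,[c],.06)))
E
```

```text
[0.5782 0.2327 2.8431] deg 162.9 err 0.061 px [382. 167.]
[0.4696 0.2445 3.2379] deg 5.5 err 0.058 px [272. 131.]
[ 0.574   0.3281 -0.0828] deg 175.3 err 0.045 px [394.  64.]
7.3333 [0.52836158 0.19862925 0.29774117]
red [383.25543478 328.0326087 ] [380 315   8  26 184] [[-56.30469016 -73.93641854]]
red [419.07692308 346.        ] [416 342   7  10  39] [[ -53.41598314 -143.15244899]]
```

View pics/w3.png

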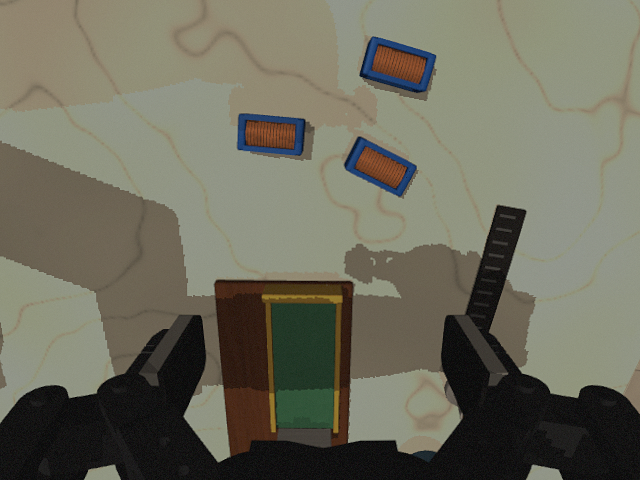

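Three tubes are in view, at (272,131), (382,167) and (394,64); the fourth lies farther out. I'll pick up the tube at (.578,.233) first.

Call:
apply_moves:
  moves: [1.96,1.29,-5,0,0,-0.47,1.96,1.29,-5,0,0,-0.47,1.96,1.29,-5,0,0,-0.47,1.96,1.29,-5,0,0,-0.47,1.96,1.29,-7,0,0,-0.47,1.96,1.29,-8.5,0,0,-0.47,1.96,1.29,-10,0,0,-0.47,1.96,1.29,-11,0,0,-0.47,1.96,1.29,-11.2,0,0,-0.47,1.96,1.29,-11.2,0,0,-0.47]

```text
clock: 8.22
tcp_pos: [0.5756, 0.231, 0.0163]
orientation: [-0.001, 0.802, 0.597, -0.003]
wrist_force: [0.8, -0.4, 1.1]
finger_gap: 0.0852
grip_force: 0.0
```

Call:
apply_moves:
  moves: [0,0,0,0,0,0,0,0,0,0,0,0,0,0,0,0,0,0,0,0,0,0,0,0,0,0,1,0,0,0,0,0,2,0,0,0,0,0,3,0,0,0,0,0,4,0,0,0]
  claw: 30
  newtons: 50

```text
clock: 8.88
tcp_pos: [0.5775, 0.2325, 0.1207]
orientation: [0.0, 0.802, 0.598, 0.0]
wrist_force: [0.6, -0.8, -1.3]
finger_gap: 0.0608
grip_force: 55.4
```

```bash
python3 - <<'E'
from h import *
w=snap('wrist','w4.png')
s=status.get_state();print(s['tcp_pos'],s['orientation'],s['finger_gap'],s['grip_force'])
print(rackw(RP,[(0,y,0) for y in (188,152,116,80)]).round(4))
a=snap('scene');c=ray(a,[(454,203)],.017);print(c)
E
```

```text
[0.58032031 0.2333474  0.12659709] [0.00177532 0.80148226 0.5980005  0.00429279] 0.06058487215725916 55.52512049674988
[[ 0.5304  0.0626  0.    ]
 [ 0.5365  0.0271  0.    ]
 [ 0.5426 -0.0084  0.    ]
 [ 0.5487 -0.0439  0.    ]]
[[0.50371719 0.427572   0.017     ]]
```

View pics/w4.png

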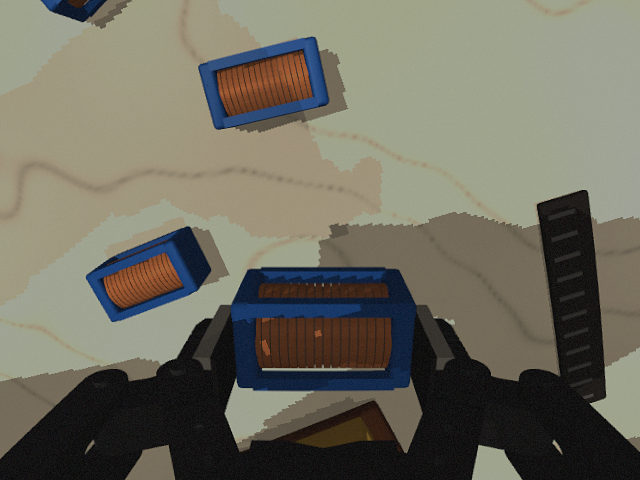

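The first tube is held squarely. I'll carry it over the trough and check it against the end wall.

Call:
apply_moves:
  moves: [-1.9,-6.8,0,0,0,0.465,-1.9,-6.8,0,0,0,0.465,-1.9,-6.8,0,0,0,0.465,-1.9,-6.8,0,0,0,0.465,-1.9,-6.8,0,0,0,0.465,-1.9,-6.8,-1.5,0,0,0.465,-1.9,-6.8,-1.5,0,0,0.465,-1.9,-6.8,-1.5,0,0,0.465]

```text
clock: 9.65
tcp_pos: [0.5278, 0.0623, 0.08]
orientation: [-0.002, 0.642, 0.766, -0.001]
wrist_force: [0.4, 0.5, -0.1]
finger_gap: 0.0606
grip_force: 55.4
```

```bash
python3 - <<'E'
from h import *
w=snap('wrist')
s=status.get_state();print(s['tcp_pos'],s['orientation'],s['clock'])
im=w['image']
P=[(-42,210,42),(42,210,42),(-36,205,20),(36,205,20),(-100,220,12),(55,220,12)]
for u in proj(w,rackw(RP,P)): cv2.circle(im,tuple(int(v) for v in u),3,(0,255,0),-1)
cv2.imwrite('pics/w5.png',im)
E
```

```text
[0.52923112 0.06266377 0.08120869] [-7.13572981e-04  6.42163007e-01  7.66567628e-01 -4.84453454e-04] 9.7
```

View pics/w5.png

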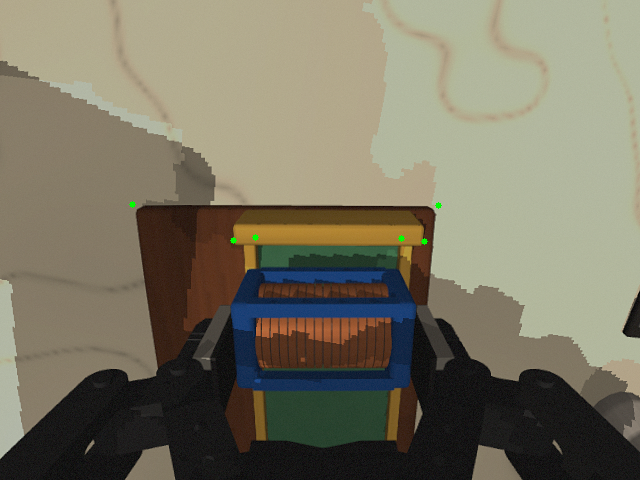

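The tube hangs about 3 mm short of the wall (wall inner edge at row 244) and is centred to within 2 mm, so I can lower it.

Call:
apply_moves:
  moves: [0.06,0,-0.6,0,0,0,0.06,0,-1.2,0,0,0,0.06,0,-1.6,0,0,0,0.06,0,-1.9,0,0,0,0.06,0,-2,0,0,0,0.06,0,-2,0,0,0]

```text
clock: 10.2
tcp_pos: [0.5319, 0.0631, 0.0332]
orientation: [0.0, 0.642, 0.767, 0.0]
wrist_force: [-4.6, 0.7, 11.0]
finger_gap: 0.0607
grip_force: 57.8
```

Call:
apply_moves:
  moves: [0,0,0,0,0,0,0,0,0,0,0,0,0,0,0,0,0,0,0,0,1,0,0,0,0,0,2.5,0,0,0,0,0,4,0,0,0,0,5,10,0,0,0,0,5,10,0,0,0,0,5,10,0,0,0,0,5,10,0,0,0,0,5,10,0,0,0,0,5,10,0,0,0,0,5,10,0,0,0]
  claw: 100

```text
clock: 11.28
tcp_pos: [0.5322, 0.1887, 0.2826]
orientation: [0.001, 0.641, 0.767, 0.001]
wrist_force: [-0.8, -0.8, -1.0]
finger_gap: 0.0857
grip_force: 0.0
```

```bash
python3 - <<'E'
from h import *
tubes('w6.png')
E
```

```text
[0.5327 0.0543 0.1536] deg 8.8 err 0.211 px [300. 320.]
[0.4692 0.2449 0.0857] deg 4.9 err 0.057 px [267. 125.]
[ 0.5744  0.3278 -0.0655] deg 176.2 err 0.048 px [401.  51.]
11.3333 [0.5315194  0.18779266 0.28104933]
```

Call:
apply_moves:
  moves: [-2.5,2.28,-4,0,0,-0.09,-2.5,2.28,-4,0,0,-0.09,-2.5,2.28,-4,0,0,-0.09,-2.5,2.28,-6,0,0,-0.09,-2.5,2.28,-8,0,0,-0.09,-2.5,2.28,-9.5,0,0,-0.09,-2.5,2.28,-10.3,0,0,-0.09,-2.5,2.28,-10.5,0,0,-0.09,-2.5,2.28,-10.5,0,0,-0.09]

```text
clock: 12.08
tcp_pos: [0.4654, 0.2423, 0.0154]
orientation: [-0.002, 0.677, 0.736, -0.004]
wrist_force: [-0.5, 0.8, 0.4]
finger_gap: 0.0852
grip_force: 0.0
```

Call:
apply_moves:
  moves: [0,0,0,0,0,0,0,0,0,0,0,0,0,0,0,0,0,0,0,0,0,0,0,0,0,0,1,0,0,0,0,0,2,0,0,0,0,0,3,0,0,0,0,0,4,0,0,0]
  claw: 30
  newtons: 50

```text
clock: 12.75
tcp_pos: [0.4692, 0.2445, 0.1209]
orientation: [0.0, 0.676, 0.737, 0.001]
wrist_force: [0.1, -0.2, -1.8]
finger_gap: 0.0605
grip_force: 54.9
```

Call:
apply_moves:
  moves: [2.74,-8.7,0,0,0,0.085,2.74,-8.7,0,0,0,0.085,2.74,-8.7,0,0,0,0.085,2.74,-8.7,0,0,0,0.085,2.74,-8.7,0,0,0,0.085,2.74,-8.7,0,0,0,0.085,2.74,-8.7,0,0,0,0.085,2.74,-8.7,0,0,0,0.085,2.74,-8.7,-1.5,0,0,0.085,2.74,-8.7,-2.2,0,0,0.085,2.74,-8.7,-2.8,0,0,0.085,2.74,-8.7,-3.2,0,0,0.085,2.74,-8.7,-3.5,0,0,0.085,2.74,-8.7,-3.5,0,0,0.085]

```text
clock: 13.92
tcp_pos: [0.5374, 0.028, 0.0323]
orientation: [0.0, 0.644, 0.765, 0.0]
wrist_force: [0.2, 0.0, -1.2]
finger_gap: 0.0609
grip_force: 57.3
```

Call:
apply_moves:
  moves: [0,0,-0.04,0,0,0,0,0,-0.04,0,0,0,0,0,0,0,0,0,0,0,0,0,0,0,0,0,1,0,0,0,0,0,2.5,0,0,0,0,0,4,0,0,0,0,6.4,10,0,0,0,0,6.4,10,0,0,0,0,6.4,10,0,0,0,0,6.4,10,0,0,0,0,6.4,10,0,0,0,0,6.4,10,0,0,0,0,6.4,10,0,0,0,0,6.4,10,0,0,0]
  claw: 100

```text
clock: 15.17
tcp_pos: [0.5375, 0.187, 0.2808]
orientation: [0.0, 0.644, 0.765, -0.0]
wrist_force: [-0.6, 0.1, -0.7]
finger_gap: 0.0855
grip_force: 0.0
```

```bash
python3 - <<'E'
from h import *
tubes('w7.png')
E
```

```text
[0.5347 0.0406 0.1687] deg 9.7 err 0.304 px [285. 337.]
[0.5747 0.328  3.0657] deg 175.7 err 0.044 px [397.  49.]
15.2167 [0.53697782 0.18622497 0.27975931]
```

View pics/w7.png

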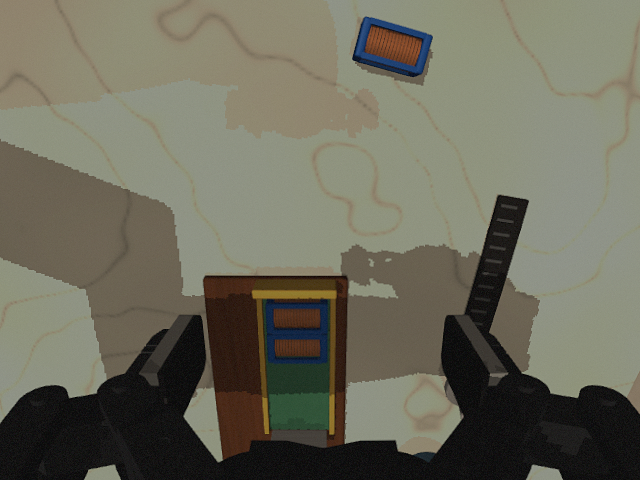

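Both tubes lie flat in the trough at (297,318) and (297,348). The third is at (394,47).

Call:
apply_moves:
  moves: [1.47,5.63,-4,0,0,-0.246,1.47,5.63,-4,0,0,-0.246,1.47,5.63,-4,0,0,-0.246,1.47,5.63,-4,0,0,-0.246,1.47,5.63,-6,0,0,-0.246,1.47,5.63,-8,0,0,-0.246,1.47,5.63,-9.5,0,0,-0.246,1.47,5.63,-10.3,0,0,-0.246,1.47,5.63,-10.45,0,0,-0.246,1.47,5.63,-10.45,0,0,-0.246]

```text
clock: 16.05
tcp_pos: [0.5708, 0.3245, 0.0155]
orientation: [-0.002, 0.734, 0.679, -0.005]
wrist_force: [0.9, -0.0, -0.7]
finger_gap: 0.0856
grip_force: 0.0
```

Call:
apply_moves:
  moves: [0,0,0,0,0,0,0,0,0,0,0,0,0,0,0,0,0,0,0,0,0,0,0,0,0,0,1,0,0,0,0,0,2,0,0,0,0,0,3,0,0,0,0,0,4,0,0,0]
  claw: 30
  newtons: 50

```text
clock: 16.72
tcp_pos: [0.5744, 0.3279, 0.1224]
orientation: [0.0, 0.733, 0.68, 0.001]
wrist_force: [-0.2, -0.3, -0.2]
finger_gap: 0.0603
grip_force: 55.8
```

Call:
apply_moves:
  moves: [-1.23,-13.46,0,0,0,0.246,-1.23,-13.46,0,0,0,0.246,-1.23,-13.46,0,0,0,0.246,-1.23,-13.46,0,0,0,0.246,-1.23,-13.46,0,0,0,0.246,-1.23,-13.46,0,0,0,0.246,-1.23,-13.46,0,0,0,0.246,-1.23,-13.46,0,0,0,0.246,-1.23,-13.46,0,0,0,0.246,-1.23,-13.46,0,0,0,0.246,-1.23,-13.46,0,0,0,0.246,-1.23,-13.46,-1.5,0,0,0.246,-1.23,-13.46,-2.2,0,0,0.246,-1.23,-13.46,-2.8,0,0,0.246,-1.23,-13.46,-3.2,0,0,0.246,-1.23,-13.46,-3.55,0,0,0.246,-1.23,-13.46,-3.58,0,0,0.246]

```text
clock: 18.13
tcp_pos: [0.5436, -0.0073, 0.0326]
orientation: [0.0, 0.643, 0.766, 0.0]
wrist_force: [-8.8, 0.8, 20.3]
finger_gap: 0.0604
grip_force: 64.1
```

Call:
apply_moves:
  moves: [0,0,0,0,0,0,0,0,0,0,0,0,0,0,0,0,0,0,0,0,1,0,0,0,0,0,2.5,0,0,0,0,0,4,0,0,0,-0.6,8,10,0,0,0,-0.6,8,10,0,0,0,-0.6,8,10,0,0,0,-0.6,8,10,0,0,0,-0.6,8,10,0,0,0,-0.6,8,10,0,0,0,-0.6,8,10,0,0,0,-0.6,8,10,0,0,0]
  claw: 100

```text
clock: 19.3
tcp_pos: [0.5291, 0.1934, 0.282]
orientation: [0.001, 0.643, 0.766, 0.001]
wrist_force: [-0.0, -0.4, -0.7]
finger_gap: 0.0856
grip_force: 0.0
```

```bash
python3 - <<'E'
from h import *
w=snap('wrist');cv2.imwrite('pics/w8.png',w['image'][240:480,180:380])
E
```

Call:
apply_moves:
  moves: [-1.2,4.5,0,0,0,0,-1.2,4.5,0,0,0,0,-1.2,4.5,0,0,0,0,-1.2,4.5,0,0,0,0,-1.2,4.5,0,0,0,0]

```text
clock: 19.77
tcp_pos: [0.4977, 0.3037, 0.2785]
orientation: [-0.001, 0.644, 0.765, -0.002]
wrist_force: [0.3, 0.6, 0.1]
finger_gap: 0.0856
grip_force: 0.0
```

```bash
python3 - <<'E'
from h import *
tubes('w9.png')
E
```

```text
[0.5369 0.0311 0.1574] deg 9.0 err 0.047 px [314. 427.]
[0.5021 0.4242 0.4142] deg 23.7 err 0.046 px [358.  62.]
19.8167 [0.49810522 0.30273942 0.27874428]
```

View pics/w8.png

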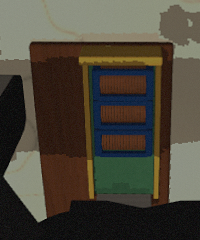

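All three tubes lie flat side by side in the trough. Now the fourth, at (.502,.424).

Call:
apply_moves:
  moves: [0.12,4.81,-4,0,0,0.243,0.12,4.81,-4,0,0,0.243,0.12,4.81,-4,0,0,0.243,0.12,4.81,-4,0,0,0.243,0.12,4.81,-6,0,0,0.243,0.12,4.81,-8,0,0,0.243,0.12,4.81,-9.5,0,0,0.243,0.12,4.81,-10.3,0,0,0.243,0.12,4.81,-10.4,0,0,0.243,0.12,4.81,-10.4,0,0,0.243]

```text
clock: 20.65
tcp_pos: [0.5003, 0.4207, 0.0177]
orientation: [-0.001, 0.548, 0.837, -0.003]
wrist_force: [0.1, 0.3, 0.7]
finger_gap: 0.0855
grip_force: 0.0
```

Call:
apply_moves:
  moves: [0,0,0,0,0,0,0,0,0,0,0,0,0,0,0,0,0,0,0,0,0,0,0,0,0,0,1,0,0,0,0,0,2,0,0,0,0,0,3,0,0,0,0,0,4,0,0,0]
  claw: 30
  newtons: 50

```text
clock: 21.32
tcp_pos: [0.5016, 0.4242, 0.1228]
orientation: [0.0, 0.547, 0.837, 0.001]
wrist_force: [0.4, 0.6, -0.8]
finger_gap: 0.0606
grip_force: 55.5
```

Call:
apply_moves:
  moves: [1.93,-18.73,0,0,0,-0.243,1.93,-18.73,0,0,0,-0.243,1.93,-18.73,0,0,0,-0.243,1.93,-18.73,0,0,0,-0.243,1.93,-18.73,0,0,0,-0.243,1.93,-18.73,0,0,0,-0.243,1.93,-18.73,0,0,0,-0.243,1.93,-18.73,0,0,0,-0.243,1.93,-18.73,0,0,0,-0.243,1.93,-18.73,0,0,0,-0.243,1.93,-18.73,0,0,0,-0.243,1.93,-18.73,0,0,0,-0.243,1.93,-18.73,0,0,0,-0.243,1.93,-18.73,0,0,0,-0.243,1.93,-18.73,-1.5,0,0,-0.243,1.93,-18.73,-2.2,0,0,-0.243,1.93,-18.73,-2.8,0,0,-0.243,1.93,-18.73,-3.2,0,0,-0.243,1.93,-18.73,-3.5,0,0,-0.243,1.93,-18.73,-3.55,0,0,-0.243]

```text
clock: 22.98
tcp_pos: [0.5487, -0.0425, 0.0345]
orientation: [-0.0, 0.643, 0.766, -0.0]
wrist_force: [-13.1, 4.3, 31.3]
finger_gap: 0.0605
grip_force: 62.3
```

Call:
apply_moves:
  moves: [0,0,0.05,0,0,0,0,0,0.05,0,0,0,0,0,0.05,0,0,0,0,0,1,0,0,0,0,0,2.5,0,0,0,0,0,4,0,0,0,0,-1,7,0,0,0,0,-1.6,10,0,0,0,0,-1.6,10,0,0,0,0,-1.6,10,0,0,0,0,-1.6,10,0,0,0]
  claw: 100

```text
clock: 23.9
tcp_pos: [0.5527, -0.086, 0.2892]
orientation: [0.006, 0.644, 0.765, 0.002]
wrist_force: [0.9, 0.1, -0.4]
finger_gap: 0.0852
grip_force: 0.0
```

```bash
python3 - <<'E'
from h import *
w=snap('wrist','w10.png');print(status.get_state()['tcp_pos'])
for c,s in blob(w,(22,180,120),(34,255,255),(280,140,360,300)): print('tab',c,s,torack(ray(w,[c],.086)),ray(w,[c],.086))
for c,s in blob(w,(0,180,100),(6,255,255),None): print('red',c,s,torack(ray(w,[c],.062)))
E
```

```text
[ 0.55187256 -0.08522328  0.28593304]
tab [323.55497382 230.97905759] [313 227  22   9 191] [[-0.47982642 15.50449091]] [[ 0.55919792 -0.10750143  0.086     ]]
red [265.7631068  310.45631068] [245 295  45  31 515] [[-56.32663225 -71.67789459]]
red [303.49425287 342.61494253] [292 333  24  21 174] [[ -20.30757611 -107.69990278]]
```

View pics/w10.png

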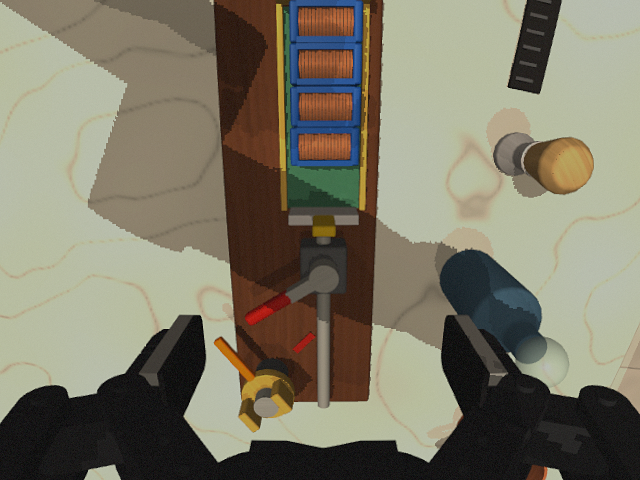

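The trough holds four tubes almost touching, the pusher is fully back with its tab at (324,231), and the lever is open. Next I grip the tab and push.

Call:
apply_moves:
  moves: [0.35,-0.92,-4,0,0,0,0.35,-0.92,-4,0,0,0,0.35,-0.92,-4,0,0,0,0.35,-0.92,-6,0,0,0,0.35,-0.92,-7.4,0,0,0,0.35,-0.92,-8.4,0,0,0,0.35,-0.92,-8.4,0,0,0]
  claw: 60

```text
clock: 24.53
tcp_pos: [0.5526, -0.1049, 0.0641]
orientation: [-0.006, 0.644, 0.765, -0.002]
wrist_force: [-1.9, -0.2, 0.1]
finger_gap: 0.0511
grip_force: 0.0
```

Call:
apply_moves:
  moves: [0,0,0,0,0,0,0,0,0,0,0,0,0,0,0,0,0,0,0,0,0,0,0,0,0,0,0,0,0,0,-0.1,0.5,0,0,0,0,-0.17,1,0,0,0,0,-0.25,1.4,0,0,0,0,-0.3,1.7,0,0,0,0,-0.34,1.9,0,0,0,0,-0.36,2.1,0,0,0,0,-0.38,2.2,0,0,0,0,-0.38,2.2,0,0,0,0,-0.38,2.2,0,0,0,0]
  claw: 0
  newtons: 50

```text
clock: 25.7
tcp_pos: [0.5505, -0.0568, 0.0738]
orientation: [0.004, 0.645, 0.764, -0.003]
wrist_force: [-4.0, -14.3, 3.1]
finger_gap: 0.0185
grip_force: 50.0
```

Call:
apply_moves:
  moves: [-0.01,0.06,0,0,0,0,-0.02,0.1,0,0,0,0,-0.02,0.1,0,0,0,0,-0.02,0.1,0,0,0,0]

```text
clock: 26.03
tcp_pos: [0.5505, -0.0568, 0.0739]
orientation: [0.006, 0.646, 0.763, -0.004]
wrist_force: [-4.1, -22.9, 1.3]
finger_gap: 0.0185
grip_force: 49.7
```

```bash
python3 - <<'E'
from h import *
w=snap('wrist');i=w['image'][150:470,180:460];cv2.imwrite('pics/w11.png',cv2.resize(i,None,fx=2,fy=1.85))
E
```

```text
(no output)
```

View pics/w11.png

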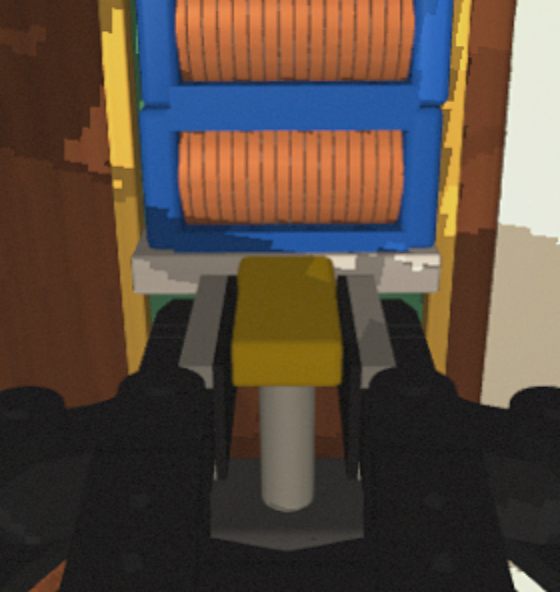

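The pusher is hard against the last tube and the tubes touch each other. Before releasing I'll relax the push force.

Call:
apply_moves:
  moves: [0.02,-0.12,0,0,0,0,0.04,-0.22,0,0,0,0,0.04,-0.22,0,0,0,0]

```text
clock: 26.33
tcp_pos: [0.5505, -0.0569, 0.0738]
orientation: [0.002, 0.645, 0.764, 0.0]
wrist_force: [-3.0, -3.7, 6.2]
finger_gap: 0.0187
grip_force: 50.4
```

Call:
apply_moves:
  moves: [0,0,0,0,0,0,0,0,0,0,0,0,0,0,0,0,0,0,0,0,1,0,0,0,0,0,3,0,0,0,0,0,6,0,0,0,0,3.6,8,0,0,0,0,3.6,8,0,0,0,0,3.6,8,0,0,0,0,3.6,8,0,0,0,0,3.6,8,0,0,0]
  claw: 60

```text
clock: 27.25
tcp_pos: [0.5509, 0.0366, 0.2743]
orientation: [0.002, 0.643, 0.766, 0.002]
wrist_force: [0.4, -0.9, 0.1]
finger_gap: 0.0511
grip_force: 0.0
```

```bash
python3 - <<'E'
from h import *
w=snap('wrist');s=status.get_state();print(s['tcp_pos'],s['clock'])
i=w['image'][150:470,180:460];cv2.imwrite('pics/w12.png',cv2.resize(i,None,fx=2,fy=1.85))
E
```

```text
[0.55003531 0.03555505 0.27231349] 27.3
```

View pics/w12.png

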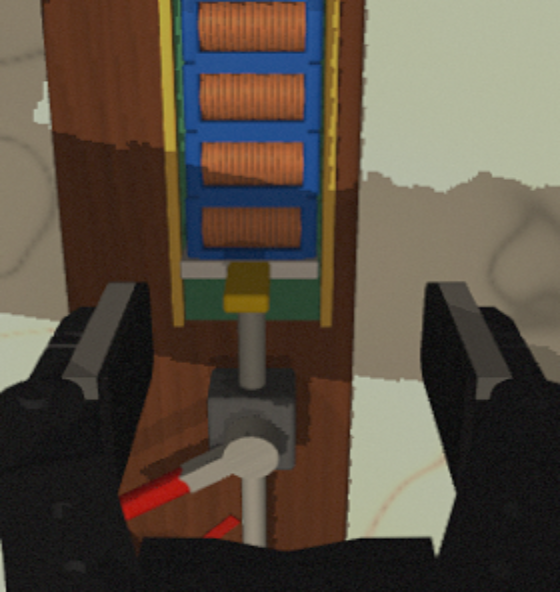

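Tubes and pusher are packed with no visible gaps, and the lever is still open. I'll close the lever with shut fingers.

Call:
apply_moves:
  moves: [-2.08,-8.44,-4.5,0,0,0,-2.08,-8.44,-4.5,0,0,0,-2.08,-8.44,-4.5,0,0,0,-2.08,-8.44,-4.5,0,0,0,-2.08,-8.44,-4.5,0,0,0,-2.08,-8.44,-4.5,0,0,0,-2.08,-8.44,-4.5,0,0,0,-2.08,-8.44,-4.5,0,0,0,-2.08,-8.44,-6,0,0,0,-2.08,-8.44,-7.5,0,0,0,-2.08,-8.44,-8.7,0,0,0,-2.08,-8.44,-8.7,0,0,0]
  claw: 0

```text
clock: 28.3
tcp_pos: [0.4932, -0.1732, 0.0486]
orientation: [-0.005, 0.644, 0.765, -0.001]
wrist_force: [-1.8, 0.7, -0.8]
finger_gap: 0.0
grip_force: 0.0
```

Call:
apply_moves:
  moves: [0.44,-0.46,0,0,0,0,0.67,-0.8,0,0,0,0,0.9,-1.1,0,0,0,0,1.17,-1.35,0,0,0,0,1.45,-1.56,0,0,0,0,1.77,-1.72,0,0,0,0,2.1,-1.84,0,0,0,0,2.33,-1.9,0,0,0,0,2.56,-1.93,0,0,0,0,2.84,-1.95,0,0,0,0,2.84,-1.95,0,0,0,0,2.84,-1.95,0,0,0,0]

```text
clock: 29.3
tcp_pos: [0.5696, -0.2254, 0.0556]
orientation: [0.001, 0.644, 0.765, 0.0]
wrist_force: [-1.1, 0.9, -0.1]
finger_gap: -0.0004
grip_force: 0.2
```

```bash
python3 - <<'E'
from h import *
d=snap('side')
for c,s in blob(d,(0,180,80),(6,255,255),(250,230,520,420)): print('red',c,s,torack(ray(d,[c],.06)))
E
```

```text
red [423.45762712 315.89830508] [419 312   9   9  59] [[  11.77953612 -118.7622306 ]]
red [419.10810811 345.78378378] [416 342   7   9  37] [[ -52.97512073 -142.98612209]]
```

The lever is closed: its handle heads about -82°, and the fingertip force dropped to zero after the snap. Next I look at the ring.

Call:
apply_moves:
  moves: [-0.4,0,0,0,0,0,-0.4,0,2,0,0,0,-0.4,0,4,0,0,0,-1.56,1,9,0,0,0,-1.56,1,9,0,0,0,-1.56,1,9,0,0,0,-1.56,1,9,0,0,0,-1.56,1,9,0,0,0,-1.56,1,9,0,0,0]
  claw: 100

```text
clock: 30.1
tcp_pos: [0.5305, -0.2005, 0.2822]
orientation: [0.003, 0.644, 0.765, 0.001]
wrist_force: [-0.0, -0.2, -0.7]
finger_gap: 0.0858
grip_force: 0.0
```

```bash
python3 - <<'E'
from h import *
w=snap('wrist','w13.png');print(status.get_state()['tcp_pos'],proj(w,rackw(RP,[(-60,-175,84),(-60,-175,54)])))
m=cv2.inRange(cv2.cvtColor(w['image'],cv2.COLOR_BGR2HSV),(9,190,120),(17,255,255))
n,l,st,c=cv2.connectedComponentsWithStats(m)
for i in range(1,n):
    if st[i][4]>100:
        pts=np.argwhere(l==i)[:,::-1];q=torack(ray(w,pts,.056));d=np.linalg.svd(q-q.mean(0),full_matrices=False)[2][0]
        v=q.mean(0)-[-60,-175];print(st[i],q.mean(0),'axis',np.degrees(np.arctan2(d[1],d[0]))%180,'from ctr',np.degrees(np.arctan2(v[1],v[0])))
E
```

```text
[ 0.52984859 -0.20027453  0.28016057] [[304.5082415  319.85218303]
 [305.66087281 304.88554733]]
[248 239  44  51 506] [ -92.04557637 -132.71016369] axis 125.14487869773869 from ctr 127.15341894488843
```

View pics/w13.png

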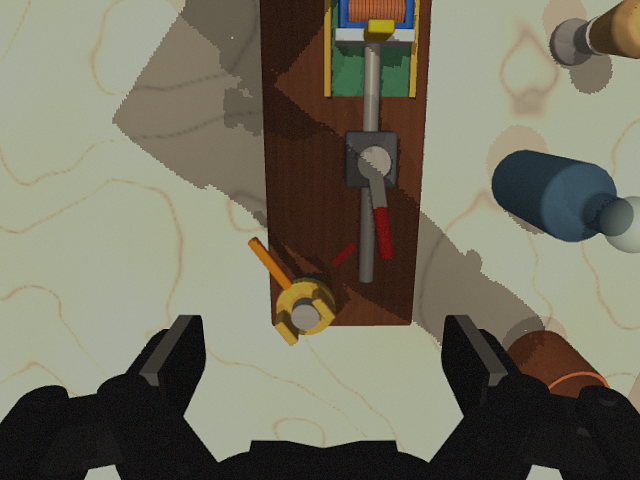

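The lever is closed at (384,235), and the ring is at (305,312) with its tongue heading about 126° in rack coordinates. I'll grip the lugs along 36° rack.

Call:
apply_moves:
  moves: [0.12,-4.12,-4,0,0,0.63,0.12,-4.12,-4,0,0,0.63,0.12,-4.12,-4,0,0,0.63,0.12,-4.12,-4,0,0,0.63,0.12,-4.12,-5,0,0,0.63,0.12,-4.12,-6,0,0,0.63,0.12,-4.12,-7,0,0,0.63,0.12,-4.12,-7.8,0,0,0.63,0.12,-4.12,-8.4,0,0,0.63,0.12,-4.12,-8.4,0,0,0.63,0.12,-4.12,-8.4,0,0,0.63]

```text
clock: 31.07
tcp_pos: [0.531, -0.3021, 0.0669]
orientation: [-0.002, 0.376, 0.927, 0.001]
wrist_force: [0.2, -1.0, 0.6]
finger_gap: 0.0852
grip_force: 0.0
```

Call:
apply_moves:
  moves: [0,0,0,0,0,0,0,0,0,0,0,0,0,0,0,0,0,0,0,0,0,0,0,0,0,0,0,0,0,0]
  claw: 20
  newtons: 60

```text
clock: 31.48
tcp_pos: [0.5315, -0.3059, 0.0714]
orientation: [0.001, 0.376, 0.926, -0.003]
wrist_force: [-6.5, -6.3, 5.8]
finger_gap: 0.0507
grip_force: 64.5
```

Call:
apply_moves:
  moves: [-0.05,-0.1,0,0,0,-0.1,-0.05,-0.1,0,0,0,-0.2,-0.05,-0.1,0,0,0,-0.3,-0.05,-0.1,0,0,0,-0.4,-0.05,-0.1,0,0,0,-0.5,-0.05,-0.1,0,0,0,-0.6,-0.05,-0.1,0,0,0,-0.7,-0.05,-0.1,0,0,0,-0.8,-0.05,-0.1,0,0,0,-0.9,-0.05,-0.1,0,0,0,-1,-0.05,-0.1,0,0,0,-1.1,-0.05,-0.1,0,0,0,-1.2,-0.05,-0.1,0,0,0,-1.3,-0.05,-0.1,0,0,0,-1.38,-0.05,-0.1,0,0,0,-1.43,-0.05,-0.1,0,0,0,-1.43,-0.05,-0.1,0,0,0,-1.43]

```text
clock: 32.9
tcp_pos: [0.5343, -0.3049, 0.0713]
orientation: [0.001, 0.89, 0.455, 0.003]
wrist_force: [5.5, 2.7, 1.0]
finger_gap: 0.0505
grip_force: 66.4
```

```bash
python3 - <<'E'
from h import *
s=status.get_state();print(s['ft_torque'],s['wrist_force'],s['orientation'],s['finger_gap'])
d=snap('side')
for nm,lo,hi in(('red',(0,180,80),(6,255,255)),('or',(9,190,100),(17,255,255))):
  for c,s in blob(d,lo,hi,(350,250,520,420),10): print(nm,c,s,torack(ray(d,[c],.056)))
E
```

```text
[ 1.05737985 -0.89185963  0.87694718] [5.48833139 2.69615039 0.9648381 ] [0.00143011 0.8903317  0.45530067 0.00295432] 0.050519805905711826
red [410.2962963  310.37037037] [402 305  20  10 108] [[ 12.63225217 -92.00935465]]
```

Call:
apply_moves:
  moves: [0,0,0,0,0,0,0,0,0,0,0,0,0,0,0,0,0,0,0,0,1,0,0,0,0,0,3,0,0,0,0,2,7,0,0,0.5,0,4,8.4,0,0,0.8,0,4,8.4,0,0,0.8,0,4,8.4,0,0,0.8,0,4,8.4,0,0,0.8,0,4,8.4,0,0,0.8,0,4,8.4,0,0,0.8]
  claw: 100

```text
clock: 33.95
tcp_pos: [0.5316, -0.2052, 0.2813]
orientation: [0.002, 0.642, 0.767, 0.0]
wrist_force: [0.1, -0.1, 0.2]
finger_gap: 0.0855
grip_force: 0.0
```

```bash
python3 - <<'E'
from h import *
w=snap('wrist','w14.png')
m=cv2.inRange(cv2.cvtColor(w['image'],cv2.COLOR_BGR2HSV),(9,190,120),(17,255,255))
n,l,st,c=cv2.connectedComponentsWithStats(m)
for i in range(1,n):
    if st[i][4]>100:
        pts=np.argwhere(l==i)[:,::-1];q=torack(ray(w,pts,.056));d=np.linalg.svd(q-q.mean(0),full_matrices=False)[2][0]
        print(st[i],q.mean(0),'axis',np.degrees(np.arctan2(d[1],d[0]))%180)
for c,s in blob(w,(0,180,80),(6,255,255)): print('red',c,s,torack(ray(w,[c],.06)))
E
```

```text
[322 243  49  47 518] [ -21.82827362 -137.63573036] axis 46.355710379406275
red [383.77241379 227.75862069] [375 203  18  53 580] [[ 10.84350401 -99.65121519]]
red [343.48447205 250.85714286] [332 240  24  23 161] [[ -24.71051201 -121.64597135]]
```

View pics/w14.png

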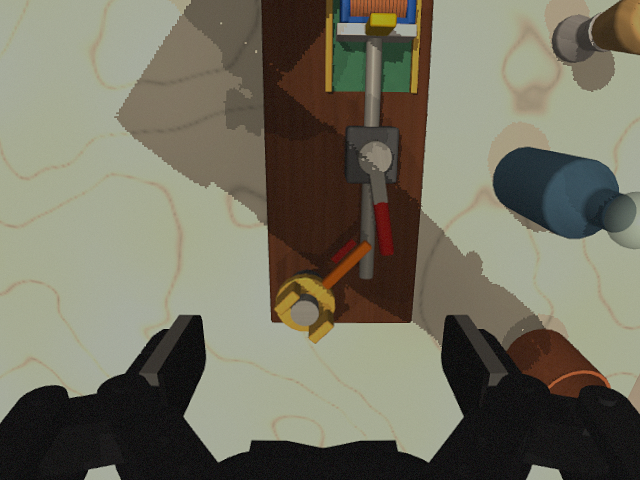

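The tongue now heads 46°, with its tip at (368,246) beside the closed lever. All steps are done, so I'm handing in.

```bash
python3 -c "
from workcell import job
print(job.hand_in())"
```

```text
the job is handed in; nothing more can be done
None
```

The job is handed in: four tubes are packed between the pusher and end wall, the lever snapped closed, and the lock ring is turned to its stop with the tongue at 46°; the hand-in returned no verdict.

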